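Set the length stop of the pipe-cutting bench to its end stop

ROBOT

A 6-joint arm with a two-finger parallel gripper is mounted at the origin on the work surface. World frame = base frame: x ahead of the robot, y to its left, z up, the work surface at z = 0. Lengths are in mm, angles in rad, forces in N, time in s.
With the tool pointing down it reaches from about 375 to 900 mm from the base axis. Payload 3.1 kg.
Tool frame: the origin (TCP) lies between the finger pads; the fingertips stand 17 mm ahead of it and the grasp point (between the pads) lies 2 mm behind it (ctrl.nose_length is the z of the fingertips in the tool frame, in mm); z points along the fingers, y is the line along which they close (so a half turn about z gives the same grasp; the last joint's range is limited). The gripper opens to 87 mm and grips with 3 to 60 N. Pads are 19 mm wide; open, the fingers measure 117 mm over their backs; the gripper's body (75 mm by 190 mm) begins 51 mm behind the grasp point.
Start: joints at [1.02, 0.527, 1.433, -0, 1.181, -0.178], TCP at [227.017, 582.289, 239.548] pointing down, gripper open.
Joint ranges: [-3.08, 3.08], [-0.75, 2.2], [0.22, 2.44], [-1.43, 4.57], [0, 2.65], [-2.85, 2.85]. Speed limits (rad/s): [2.79, 2.79, 3.14, 3.14, 3.14, 3.14].

INTERFACE

Orientations are given as a 3x3 rotation matrix whose columns are the frame's x, y, z axes.
In Python, from station import readout, imaging, order, ctrl gives the robot as it stands.
- The arm moves only by the tool jog_arm, never from a script. Its argument "series" is one flat list of numbers, 7 for each row, row after row: the opening, from 0 (shut) to 1 (fully open), then the shift along the world's x, y, z in mm, then the turn, a rotation vector about the world's x, y, z in degrees. In form: [claw, tx, ty, tz, wx, wy, wz, claw, tx, ty, tz, wx, wy, wz, ...]. A call has 1 to 12 rows; each row shifts and turns the commanded pose from where the row before left it; what a row does not reach is not made up. A row lasts 1/8 s, in which the tool goes at most 62.5 mm and 10.7 degrees, less where a joint would pass 70% of its speed; a pose out of reach is approached as far as the arm can. A call is refused whole if a number of a shift passes 62.5 or a number of a turn 10.7, either way. A call with a gripper value outside its range is refused whole. The fingers move at their own pace and stop on an object; "newtons" is the grip in N (left out, the last holds). Time passes only in rows, so rows that do not move let the fingers close. It gives the time, the measured TCP pose, the force, the opening and the grip force at its end, in the units of the state.
- readout.get_state(): the state, without advancing time (a new reading comes with each control period).
- imaging.grab_frame(name): name is "scene" or "top" or "wrist"; returns the picture (420x560x3 uint8, blue, green, red); there is no depth.
- imaging.calibration(name): a dict with "K" (3x3 intrinsics, pixels), "dist_coeffs" ([k1, k2, p1, p2, k3] as OpenCV has them; the pictures are not rectified), "xyz" and "orientation" of the camera in the world. Camera axes: x right, y down, z forward; pixel columns grow to the right and rows downward; lengths in mm; the calibration is good to about 2 mm. A picture is of the moment at which its call begins: read the wrist's pose just before it. calibration takes no time and is no camera call; for the wrist camera it gives the pose at the moment of the call.
- order.finish_job(): hands the job in; it is judged then, once.
Trained networks look in the newest picture that a camera, given by its name, has taken for a name from the list of things; names that differ only in an ending like _2 or _b are one class to them, and where a whole thing is asked for, a point or a joint stands for the part that bears it (a point fixed in the world has none). Each returns a list of dicts, best first, with "confidence" (0 to 1); they miss things now and then, are a little off and sometimes report something else, mostly with a low value. They report only what shows in the picture. A call takes as long as a camera call.
- imaging.search_frame(camera, query): "xyz" ([x, y, z] in mm, in world coordinates, good to about 4 mm: the middle of the surface that is visible of it).
- imaging.spot_point(camera, query): "xyz" ([x, y, z] in mm, in world coordinates, good to about 4 mm: a listed point, or the origin of a listed thing).
The state is a dict: "time_s": time; "q": joint angles; "qd": joint speeds; "joint_efforts": joint torques, N m; "position": TCP position; "eef_rot": TCP orientation; "wrist_force": force on the tool from outside, world axes, zero at the start; "ft_torque": the same for the moment, N m; "gripper_width": finger opening in mm; "grasp_force": force on a finger pad.
Only numpy, scipy, OpenCV 4.12 (cv2) and the standard library are available. Lean on these libraries where they do the work, as an engineer would, in place of code of your own. Each camera call takes 0.05 s, during which the arm holds its last target. There are 200 camera calls.

TASK

The next pipes are to be cut at the longest setting: press the lock button of the length stop down with a fingertip and, keeping it held down, gently slide the stop along its rail until it is fully home against the end stop. Then let the button come up so that the stop locks there, and move clear. Do not grip anything, do not force the stop along while it is locked, and leave the pipe, the coupling, the wrench and the hacksaw where they lie.

Things in the scene. Friction and masses are not known exactly. Their poses are not given: they have to be found in the camera images.
- jig: Cutting jig fixed to the bench: plywood board 170 x 560 x 12 mm with an aluminium slotted rail 40 mm wide (top 52 mm above the bench, centre line at x = +35 mm) and a steel V trough (x = -45 mm). Origin on the bench; +y runs along the rail to the end stop, +x from trough to rail. Saw posts 102 mm high stand astride the trough at y = -170 mm. Board from y = -310 to +250 mm.
- end_stop_face (a point): Middle of the rubber bumper (24 mm wide) of the end stop, a dark steel block 44 x 26 mm that stands on the rail's +y end, its top 99 mm above the bench. The point is 81 mm above the bench. Axes as the jig.
- button_top (a point): Middle of the top of the lock button, a level ribbed black pad 42 mm across x 50 mm along the rail, 82 mm above the bench when up. It lies between two grey walls of the stop, 60 mm apart along the rail, 16 mm thick, 56 mm wide, tops at 96 mm: a fingertip holding it down can push on a wall; side cheeks reach 74 mm. Moves with button and stop. Axes as the jig.
- carriage_nose (a point): Middle of the +y end face of the length stop (a grey saddle 92 mm along the rail, 64 mm wide), 46 mm in +y from the button's middle, 81 mm above the bench: it meets the end stop's bumper. At its -y end the stop carries a steel finger 10 mm thick that reaches across the trough, up to 60 mm above the bench. Axes as the jig.
- stop_carriage (a joint): Travel of the length stop along the rail in m, growing towards the end stop (jig +y): 0 at the sawing end, 0.260 against the end stop. It starts at 0.02 to 0.11. Unlocked it slides with about 2 to 4 N; locked it holds against about 30 N.
- lock_button (a joint): How far the lock button is pressed in m: 0 up (stop locked), 0.007 fully down. A spring pushes it up: it begins to move at about 5 N and is fully down at about 9 N. Pressed by 4 mm or more the stop is free; let go, it springs up and locks the stop wherever it is.
- pipe: A steel pipe 200 mm long, 27 mm thick, lying loose in the trough and between the saw posts, top 50 mm above the bench. Origin at its middle, its y axis along it. Leave it.
- coupling: A dark steel pipe coupling, a ring 40 mm in diameter and 42 mm high, standing on the bench on the rail's side of the jig. Origin at the centre of its underside. Leave it.
- wrench: A steel wrench 200 mm long lying on the bench on the rail's side of the jig. Origin at its underside, its x axis along it. Leave it.
- hacksaw: A hacksaw with a steel bow frame 310 mm long and 100 mm wide and a wooden D grip (390 mm overall), up to 24 mm high, lying flat on the bench on the rail's side of the jig. Origin at the middle of its underside, its x axis along it. Leave it.

How it is judged:
By the outcome, as a careful person would: the job done as asked, in the order asked, and still so for the second after the job is handed in, with the robot touching nothing.
It also fails if it takes over 42 s, if anything falls off the work surface, if the arm or the gripper's body presses on something with over 40 N, if the wrist force passes 120 N, or if a joint passes its speed limit or range.

## Working session

There is one attempt and no reset: what is moved stays moved. The work goes in short steps, Python scripts to look and compute and a tool call to move; the robot and the scene stay as the last step left them, time stands still between calls to the robot, and variables do not carry over. Pictures are saved under pics/ and viewed, at most 10 in all, crops included, and the job is handed in when it is done.

Besides the shell and the picture viewer there is one more tool, called after ">>>" as name(argument=value, ...) on one line, values as JSON. jog_arm: Moves the arm, as the interface text tells. Its arguments: {"type":"object","properties":{"series":{"type":"array","items":{"type":"number"}},"newtons":{"type":"number"}},"required":["series"]}

```bash
mkdir -p pics; python3 - <<'E'
from station import readout, imaging, order, ctrl
import cv2, numpy as np
s=readout.get_state(); print(s['time_s'],s['position'],s['eef_rot'],s['gripper_width'],ctrl.nose_length)
ims=[]
for c in ['scene','top','wrist']:
    im=imaging.grab_frame(c); ims.append(im)
    for q in ['button_top','carriage_nose','end_stop_face','jig','coupling']:
        r=imaging.spot_point(c,q)
        print(c,q,[(np.round(d['xyz'],0).tolist(),round(d['confidence'],2)) for d in r[:2]])
    k=imaging.calibration(c); print(c,np.round(k['xyz']))
cv2.imwrite('pics/a.png',ims[0]);cv2.imwrite('pics/b.png',ims[1])
E
```

```text
0.0 [226.67960718 581.70706994 238.57693619] [[-9.31680308e-01  3.63277624e-01 -1.08234831e-03]
 [ 3.63279074e-01  9.31678574e-01 -1.83002946e-03]
 [ 3.43591972e-04 -2.09819691e-03 -9.99997740e-01]] 86.87679123232188 17.0
scene button_top [([597.0, -1.0, 83.0], 0.7)]
scene carriage_nose [([581.0, 42.0, 80.0], 0.62)]
scene end_stop_face [([554.0, 190.0, 84.0], 0.92)]
scene jig [([567.0, -15.0, -0.0], 0.82)]
scene coupling [([640.0, 211.0, 2.0], 0.57)]
scene [1042.  235.  599.]
top button_top [([598.0, 3.0, 79.0], 0.67)]
top carriage_nose [([584.0, 46.0, 79.0], 0.92)]
top end_stop_face [([550.0, 197.0, 80.0], 0.83), ([586.0, -262.0, 42.0], 0.6)]
top jig [([567.0, -15.0, -1.0], 0.91)]
top coupling [([646.0, 212.0, -0.0], 0.64), ([597.0, 5.0, 83.0], 0.19)]
top [458. -15. 850.]
wrist button_top []
wrist carriage_nose []
wrist end_stop_face []
wrist jig []
wrist coupling []
wrist [152. 612. 385.]
```

View pics/a.png

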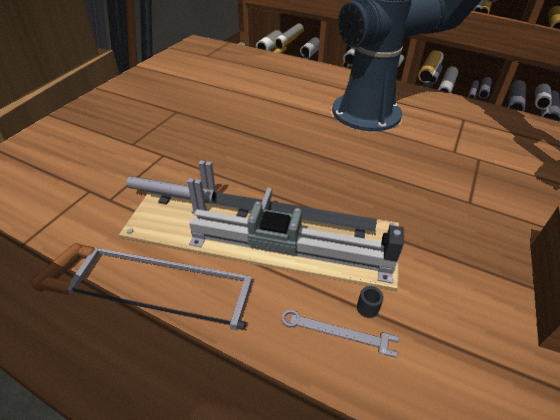

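View pics/b.png

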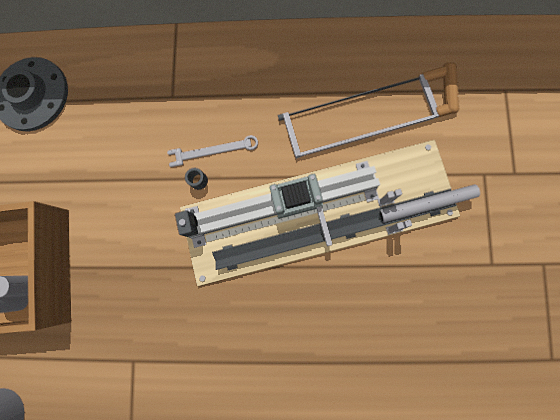

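The scene view shows the stop's black button at about (276,221) and the end stop at about (397,243). The top view shows the button at about (295,194) and the end stop at about (187,223), with the whole rail free. I'll shut the gripper and go above the button, turning the closing axis across the rail.

>>> jog_arm(series=[0, 23, -36, 0, 0, 0, -9.2, 0, 23, -36, 0, 0, 0, -9.2, 0, 23, -36, 0, 0, 0, -9.2, 0, 23, -36, 0, 0, 0, -9.2, 0, 23, -36, 0, 0, 0, -9.2, 0, 23, -36, 0, 0, 0, -9.2, 0, 23, -36, 0, 0, 0, 0, 0, 23, -36, 0, 0, 0, 0], newtons=20)

```text
time_s: 1.9
position: [411.8, 293.1, 239.8]
eef_rot: [[-0.233, 0.972, 0.001], [0.972, 0.233, 0.0], [0.0, 0.001, -1.0]]
wrist_force: [0.8, 0.5, 0.3]
gripper_width: 14.9
grasp_force: 0.0
```

>>> jog_arm(series=[0, 23, -36, 0, 0, 0, 0, 0, 23, -36, 0, 0, 0, 0, 0, 23, -36, 0, 0, 0, 0, 0, 23, -36, 0, 0, 0, 0, 0, 23, -36, 0, 0, 0, 0, 0, 23, -36, 0, 0, 0, 0, 0, 0, 0, 0, 0, 0, 0, 0, 0, 0, 0, 0, 0, 0])

```text
time_s: 2.9
position: [548.4, 78.5, 239.4]
eef_rot: [[-0.233, 0.972, -0.001], [0.972, 0.233, 0.001], [0.001, -0.001, -1.0]]
wrist_force: [-0.6, 1.0, -0.3]
gripper_width: 0.2
grasp_force: 0.0
```

```bash
python3 - <<'E'
from station import readout, imaging, order, ctrl
import cv2, numpy as np
s=readout.get_state(); print(s['time_s'],s['position'],s['eef_rot'],s['gripper_width'],s['wrist_force'])
k=imaging.calibration('wrist'); print(k)
im=imaging.grab_frame('wrist')
for q in ['button_top','carriage_nose','end_stop_face']:
    r=imaging.spot_point('wrist',q)
    print(q,[(np.round(d['xyz'],0).tolist(),round(d['confidence'],2)) for d in r[:2]])
cv2.imwrite('pics/c.png',im)
E
```

```text
2.9 [548.41996755  78.51170535 239.38076179] [[-2.32904879e-01  9.72498854e-01 -1.13874774e-03]
 [ 9.72499207e-01  2.32905584e-01  5.30067582e-04]
 [ 7.80710823e-04 -9.83975949e-04 -9.99999211e-01]] 0.23376844665944027 [-0.5714466   0.9772209  -0.33013607]
{'K': array([[327.07505541,   0.        , 279.81821809],
       [  0.        , 327.07505541, 210.55927893],
       [  0.        ,   0.        ,   1.        ]]), 'dist_coeffs': array([-0.07385721,  0.        ,  0.        ,  0.        ,  0.        ]), 'xyz': array([529.59061297, 156.95112927, 384.55218828]), 'orientation': array([[ 0.97231031,  0.22397374,  0.06669652],
       [ 0.23369082, -0.9304872 , -0.28210313],
       [-0.00112344,  0.28987815, -0.9570629 ]])}
button_top []
carriage_nose [([592.0, 46.0, 81.0], 0.63)]
end_stop_face [([553.0, 192.0, 78.0], 0.67)]
```

View pics/c.png

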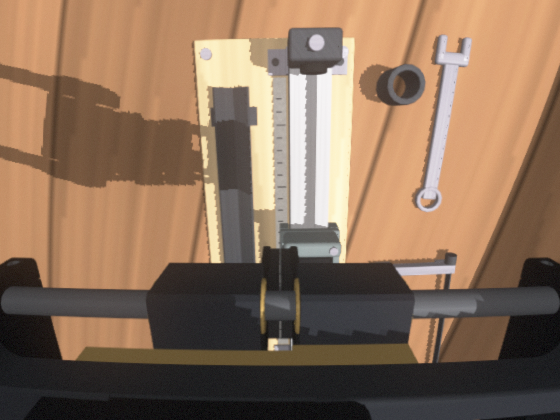

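The wrist view shows the rail running straight up the picture: the end stop's bumper at about (314,72) and the stop's +y end at about (310,230). The gripper hides the button.

```bash
cat > h.py <<'E'
import cv2, numpy as np
from station import imaging, readout
def ray(cam,uv,k=None):
    k=k or imaging.calibration(cam)
    p=cv2.undistortPoints(np.array([[uv]],float),k['K'],k['dist_coeffs'])[0,0]
    return np.array(k['xyz']),np.array(k['orientation'])@[p[0],p[1],1]
def plane(cam,uv,z):
    c,d=ray(cam,uv); return (c+d*(z-c[2])/d[2]).round(1)
def tri(a):
    A=[];b=[]
    for cam,uv in a:
        c,d=ray(cam,uv); d=d/np.linalg.norm(d); P=np.eye(3)-np.outer(d,d); A.append(P); b.append(P@c)
    return np.linalg.lstsq(np.vstack(A),np.hstack(b),rcond=None)[0].round(1)
E
python3 - <<'E'
from h import *
t=cv2.imread('pics/b.png');s=cv2.imread('pics/a.png')
A=cv2.resize(t[165:255,165:345],None,fx=4,fy=4,interpolation=2)[:,:720]
B=cv2.resize(s[180:285,235:415],None,fx=4,fy=4,interpolation=2)
cv2.imwrite('pics/d.png',A); cv2.imwrite('pics/e.png',B)
print(tri([('top',(295,194)),('scene',(276,221))]))
print(plane('wrist',(314,72),81),plane('wrist',(310,230),96))
E
```

```text
[599.    3.9  78.3]
[550.  197.8  81. ] [581.8  60.8  96. ]
```

View pics/d.png

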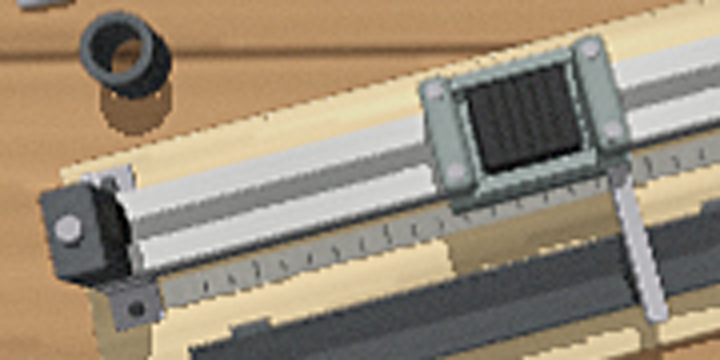

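View pics/e.png

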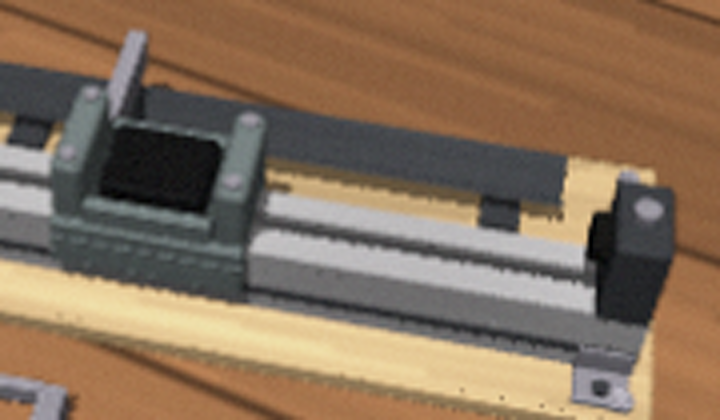

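The crops show the pad centre at top (296.5,195) / scene (275.5,221.2), the mean of the four wall bolts at top (295.8,192.5) / scene (275.1,214.2), and the bumper front near top (198.5,223) / scene (384,240).

```bash
python3 - <<'E'
from h import *
print(tri([('top',(296.5,195)),('scene',(275.5,221.2))]),plane('top',(296.5,195),82),plane('scene',(275.5,221.2),82))
print(tri([('top',(295.75,192.5)),('scene',(275.1,214.2))]),plane('top',(295.75,192.5),96),plane('scene',(275.1,214.2),96))
f=lambda x,y:(165+x/4,165+y/4); g=lambda x,y:(235+x/4,180+y/4)
p=[tri([('top',f(*a)),('scene',g(*b))]) for a,b in [((433,90),(232,182)),((456,172),(250,120)),((590,48),(68,152)),((614,130),(92,93))]]
print(p,np.mean(p,0)); p=np.array(p); d=(p[0]+p[1]-p[2]-p[3])/2; print(d,np.degrees(np.arctan2(-d[0],d[1])))
print(tri([('top',(198.5,223)),('scene',(384,240))]))
E
```

```text
[597.4   1.5  75.1] [ 5.97e+02 -5.00e-01  8.20e+01] [602.5   6.5  82. ]
[598.8   2.   95.2] [599.3   0.6  96. ] [599.    3.8  96. ]
[array([609.2,  44. ,  95.5]), array([569.7,  33.7,  95.3]), array([627.9, -30. ,  96.3]), array([588.4, -40.3,  95.5])] [598.8    1.85  95.65]
[-18.7  74.   -0.5] 14.181894961012926
[545.3 195.   71.3]
```

>>> jog_arm(series=[0, 15.7, -21, 0, 0, 0, 0.5, 0, 15.7, -21, 0, 0, 0, 0, 0, 15.7, -21, 0, 0, 0, 0, 0, 0, 0, -25, 0, 0, 0, 0, 0, 0, -25, 0, 0, 0, 0, 0, 0, -25, 0, 0, 0, 0, 0, 0, -25, 0, 0, 0, 0, 0, 0, -15, 0, 0, 0, 0, 0, 0, 0, 0, 0, 0, 0, 0, 0, 0, 0, 0, 0])

```text
time_s: 4.35
position: [597.0, 15.0, 125.3]
eef_rot: [[-0.242, 0.97, 0.002], [0.97, 0.242, -0.0], [-0.001, 0.002, -1.0]]
wrist_force: [0.8, -0.2, 0.7]
gripper_width: 0.5
grasp_force: 0.0
```

```bash
python3 - <<'E'
from h import *
s=readout.get_state(); print(s['time_s'],s['position'],s['wrist_force'])
im=[imaging.grab_frame('top'),imaging.grab_frame('scene')]
a=cv2.resize(im[0][140:270,170:400],(690,390)); b=cv2.resize(im[1][120:290,180:420],(260,184))
b=cv2.resize(im[1][150:270,210:330],None,fx=4,fy=4,interpolation=2)
cv2.imwrite('pics/g.png',b)
E
```

```text
4.35 [596.95796121  15.02186534 125.30849133] [ 0.83050777 -0.24224151  0.69090833]
```

View pics/g.png

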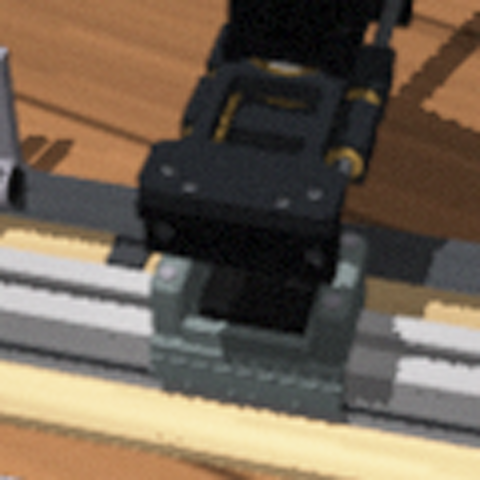

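The gripper hangs over the +y half of the button, between the walls. The fingers are dark on dark, around (265,270) in the crop. I'll lower it and watch the force.

>>> jog_arm(series=[0, -1, 0.5, -8, 0, 0, 0, 0, 0, 0, -8, 0, 0, 0, 0, 0, 0, -5, 0, 0, 0, 0, 0, 0, -2, 0, 0, 0, 0, 0, 0, 0, 0, 0, 0, 0, 0, 0, 0, 0, 0, 0])

```text
time_s: 5.2
position: [595.3, 15.8, 101.7]
eef_rot: [[-0.242, 0.97, 0.0], [0.97, 0.242, -0.0], [-0.0, 0.0, -1.0]]
wrist_force: [0.0, 0.0, 0.2]
gripper_width: 0.9
grasp_force: 0.0
```

>>> jog_arm(series=[0, 0, 0, -1.5, 0, 0, 0, 0, 0, 0, -1.5, 0, 0, 0, 0, 0, 0, -1, 0, 0, 0, 0, 0, 0, 0, 0, 0, 0])

```text
time_s: 5.7
position: [595.2, 15.8, 97.9]
eef_rot: [[-0.242, 0.97, 0.0], [0.97, 0.242, -0.0], [-0.0, 0.0, -1.0]]
wrist_force: [-0.2, -0.1, 2.9]
gripper_width: 0.2
grasp_force: 1.6
```

>>> jog_arm(series=[0, 0, 0, -1.5, 0, 0, 0, 0, 0, 0, -1.5, 0, 0, 0, 0, 0, 0, -1, 0, 0, 0, 0, 0, 0, 0, 0, 0, 0])

```text
time_s: 6.2
position: [595.3, 15.8, 94.2]
eef_rot: [[-0.242, 0.97, 0.0], [0.97, 0.242, -0.0], [-0.0, 0.0, -1.0]]
wrist_force: [-1.7, 1.0, 6.6]
gripper_width: 0.1
grasp_force: 3.5
```

>>> jog_arm(series=[0, 0, 0, -1, 0, 0, 0, 0, 0, 0, -1, 0, 0, 0, 0, 0, 0, 0, 0, 0, 0])

```text
time_s: 6.58
position: [595.3, 15.8, 92.5]
eef_rot: [[-0.242, 0.97, 0.001], [0.97, 0.242, -0.0], [-0.0, 0.001, -1.0]]
wrist_force: [-1.6, 0.7, 8.6]
gripper_width: 0.4
grasp_force: 4.0
```

>>> jog_arm(series=[0, 0, 0, -1, 0, 0, 0, 0, 0, 0, -0.5, 0, 0, 0, 0, 0, 0, 0, 0, 0, 0])

```text
time_s: 6.95
position: [595.3, 15.8, 92.2]
eef_rot: [[-0.242, 0.97, 0.001], [0.97, 0.242, -0.0], [-0.0, 0.001, -1.0]]
wrist_force: [-3.6, -0.1, 15.7]
gripper_width: 0.5
grasp_force: 7.7
```

>>> jog_arm(series=[0, -0.24, 0.97, 0.3, 0, 0, 0, 0, -0.48, 1.94, 0, 0, 0, 0, 0, -0.48, 1.94, 0, 0, 0, 0, 0, -0.48, 1.94, 0, 0, 0, 0, 0, -0.48, 1.94, 0, 0, 0, 0, 0, -0.48, 1.94, 0, 0, 0, 0, 0, -0.48, 1.94, 0, 0, 0, 0])

```text
time_s: 7.82
position: [592.4, 27.5, 92.3]
eef_rot: [[-0.243, 0.97, 0.001], [0.97, 0.243, -0.002], [-0.002, 0.001, -1.0]]
wrist_force: [-2.0, -3.2, 13.5]
gripper_width: 0.3
grasp_force: 6.7
```

```bash
python3 - <<'E'
from h import *
for c in ['scene','top']:
    imaging.grab_frame(c)
    for q in ['carriage_nose','button_top','end_stop_face']:
        print(c,q,[(np.round(d['xyz'],1).tolist(),round(d['confidence'],2)) for d in imaging.spot_point(c,q)[:2]])
s=readout.get_state(); print(s['position'],s['wrist_force'])
E
```

```text
scene carriage_nose [([581.0, 53.9, 79.3], 0.63)]
scene button_top []
scene end_stop_face [([554.7, 190.4, 80.9], 0.86)]
top carriage_nose []
top button_top []
top end_stop_face []
[592.26118036  27.78076373  92.28468982] [-3.47287207 -0.77102541 13.44927091]
```

>>> jog_arm(series=[0, -0.97, 3.88, 0, 0, 0, 0, 0, -0.97, 3.88, 0, 0, 0, 0, 0, -0.97, 3.88, 0, 0, 0, 0, 0, -0.97, 3.88, 0, 0, 0, 0, 0, -0.97, 3.88, 0, 0, 0, 0, 0, -0.97, 3.88, 0, 0, 0, 0, 0, -0.97, 3.88, 0, 0, 0, 0, 0, -0.97, 3.88, 0, 0, 0, 0, 0, -0.97, 3.88, 0, 0, 0, 0, 0, -0.97, 3.88, 0, 0, 0, 0])

```text
time_s: 9.48
position: [582.5, 66.4, 92.3]
eef_rot: [[-0.243, 0.97, 0.001], [0.97, 0.243, -0.002], [-0.002, 0.0, -1.0]]
wrist_force: [-3.7, -1.9, 13.7]
gripper_width: 0.1
grasp_force: 7.0
```

```bash
python3 - <<'E'
from h import *
for c in ['scene']:
    im=imaging.grab_frame(c)
    for q in ['carriage_nose','end_stop_face']:
        print(c,q,[(np.round(d['xyz'],1).tolist(),round(d['confidence'],2)) for d in imaging.spot_point(c,q)[:2]])
cv2.imwrite('pics/i.png',cv2.resize(im[150:290,235:415],None,fx=4,fy=4,interpolation=2))
s=readout.get_state(); print(s['position'],s['wrist_force'])
E
```

```text
scene carriage_nose [([574.6, 90.3, 79.2], 0.91)]
scene end_stop_face [([552.9, 191.2, 81.3], 0.56)]
[582.27443002  67.0012769   92.26841032] [-3.28782705 -0.98968527 13.5150166 ]
```

View pics/i.png

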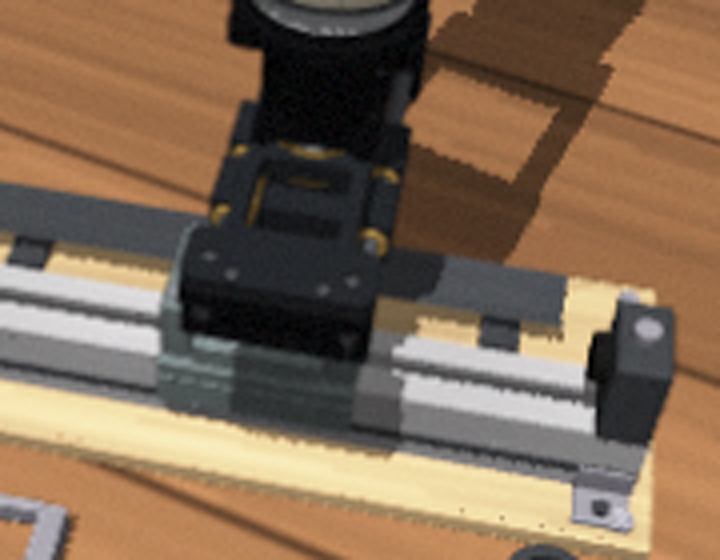

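>>> jog_arm(series=[0, -0.97, 3.88, 0, 0, 0, 0, 0, -0.97, 3.88, 0, 0, 0, 0, 0, -0.97, 3.88, 0, 0, 0, 0, 0, -0.97, 3.88, 0, 0, 0, 0, 0, -0.97, 3.88, 0, 0, 0, 0, 0, -0.97, 3.88, 0, 0, 0, 0, 0, -0.97, 3.88, 0, 0, 0, 0, 0, -0.97, 3.88, 0, 0, 0, 0, 0, -0.97, 3.88, 0, 0, 0, 0, 0, -0.97, 3.88, 0, 0, 0, 0])

```text
time_s: 10.88
position: [572.5, 105.3, 92.3]
eef_rot: [[-0.243, 0.97, 0.0], [0.97, 0.243, -0.001], [-0.002, 0.0, -1.0]]
wrist_force: [-3.2, -3.0, 14.3]
gripper_width: 0.4
grasp_force: 7.3
```

>>> jog_arm(series=[0, -0.97, 3.88, 0, 0, 0, 0, 0, -0.97, 3.88, 0, 0, 0, 0, 0, -0.97, 3.88, 0, 0, 0, 0, 0, -0.97, 3.88, 0, 0, 0, 0, 0, -0.97, 3.88, 0, 0, 0, 0, 0, -0.97, 3.88, 0, 0, 0, 0, 0, -0.97, 3.88, 0, 0, 0, 0, 0, -0.97, 3.88, 0, 0, 0, 0, 0, 0, 0, 0, 0, 0, 0])

```text
time_s: 12.0
position: [564.5, 137.0, 92.2]
eef_rot: [[-0.242, 0.97, -0.0], [0.97, 0.242, -0.001], [-0.001, -0.0, -1.0]]
wrist_force: [-3.4, -0.5, 14.8]
gripper_width: 0.3
grasp_force: 7.5
```

```bash
python3 - <<'E'
from h import *
for c in ['scene','top']:
    im=imaging.grab_frame(c)
    for q in ['carriage_nose','end_stop_face']:
        print(c,q,[(np.round(d['xyz'],1).tolist(),round(d['confidence'],2)) for d in imaging.spot_point(c,q)[:2]])
s=readout.get_state(); print(s['position'],s['wrist_force'])
E
```

```text
scene carriage_nose [([555.3, 163.3, 82.7], 0.88)]
scene end_stop_face [([551.3, 191.3, 81.1], 0.68)]
top carriage_nose []
top end_stop_face [([585.3, -259.2, 40.2], 0.73)]
[564.48250913 136.94940015  92.28898595] [-3.41242163 -0.81900149 15.47331105]
```

>>> jog_arm(series=[0, -0.48, 1.94, 0, 0, 0, 0, 0, -0.48, 1.94, 0, 0, 0, 0, 0, -0.48, 1.94, 0, 0, 0, 0, 0, -0.48, 1.94, 0, 0, 0, 0, 0, -0.48, 1.94, 0, 0, 0, 0, 0, -0.48, 1.94, 0, 0, 0, 0, 0, -0.48, 1.94, 0, 0, 0, 0, 0, -0.48, 1.94, 0, 0, 0, 0, 0, -0.48, 1.94, 0, 0, 0, 0, 0, -0.48, 1.94, 0, 0, 0, 0])

```text
time_s: 13.55
position: [559.7, 155.8, 92.3]
eef_rot: [[-0.243, 0.97, -0.0], [0.97, 0.243, -0.001], [-0.001, -0.001, -1.0]]
wrist_force: [-3.7, -2.4, 15.0]
gripper_width: 0.4
grasp_force: 7.5
```

>>> jog_arm(series=[0, -0.36, 1.46, 0, 0, 0, 0, 0, -0.36, 1.46, 0, 0, 0, 0, 0, -0.36, 1.46, 0, 0, 0, 0, 0, -0.36, 1.46, 0, 0, 0, 0])

```text
time_s: 14.05
position: [558.2, 161.7, 92.2]
eef_rot: [[-0.243, 0.97, -0.0], [0.97, 0.243, -0.001], [-0.001, -0.001, -1.0]]
wrist_force: [-4.0, -2.1, 14.7]
gripper_width: 0.5
grasp_force: 7.6
```

```bash
python3 - <<'E'
from h import *
for c in ['scene']:
    im=imaging.grab_frame(c)
    for q in ['carriage_nose','end_stop_face']:
        print(c,q,[(np.round(d['xyz'],1).tolist(),round(d['confidence'],2)) for d in imaging.spot_point(c,q)[:2]])
cv2.imwrite('pics/j.png',cv2.resize(im[190:290,295:415],None,fx=5,fy=5,interpolation=2))
s=readout.get_state(); print(s['position'],s['wrist_force'])
E
```

```text
scene carriage_nose [([643.3, 211.4, 5.2], 0.75), ([546.7, 187.5, 83.7], 0.69)]
scene end_stop_face [([552.9, 191.8, 82.1], 0.69)]
[558.13421698 161.85381363  92.24125331] [-3.08907064 -1.92166375 15.19320038]
```

View pics/j.png

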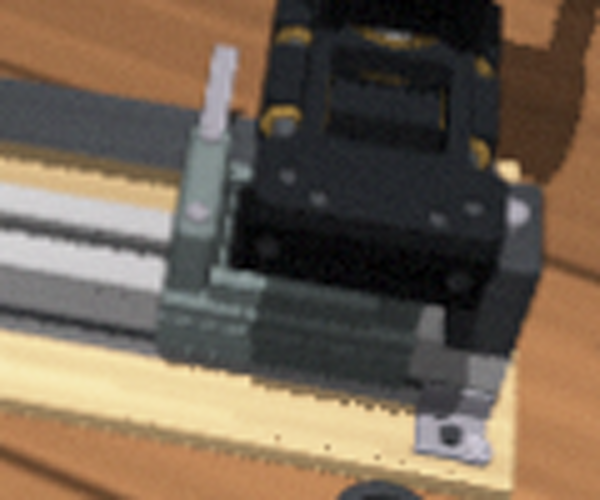

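The stop's right end, about (415,330), is now close to the bumper at about (447,315), with only a few mm to go. I'll finish in small steps and watch the force.

>>> jog_arm(series=[0, -0.24, 0.97, 0, 0, 0, 0, 0, -0.24, 0.97, 0, 0, 0, 0, 0, -0.24, 0.97, 0, 0, 0, 0, 0, -0.24, 0.97, 0, 0, 0, 0])

```text
time_s: 14.7
position: [557.6, 164.2, 92.2]
eef_rot: [[-0.244, 0.97, 0.0], [0.97, 0.244, -0.004], [-0.004, -0.001, -1.0]]
wrist_force: [-1.9, -8.6, 14.8]
gripper_width: 0.5
grasp_force: 7.3
```

>>> jog_arm(series=[0, -0.24, 0.97, 0, 0, 0, 0, 0, -0.24, 0.97, 0, 0, 0, 0, 0, -0.24, 0.97, 0, 0, 0, 0])

```text
time_s: 15.08
position: [558.1, 166.5, 92.2]
eef_rot: [[-0.244, 0.97, 0.003], [0.97, 0.244, -0.004], [-0.005, 0.002, -1.0]]
wrist_force: [-2.0, -9.0, 12.2]
gripper_width: 0.4
grasp_force: 6.3
```

>>> jog_arm(series=[0, -0.24, 0.97, 0, 0, 0, 0, 0, -0.24, 0.97, 0, 0, 0, 0, 0, -0.24, 0.97, 0, 0, 0, 0])

```text
time_s: 15.45
position: [558.4, 169.1, 92.2]
eef_rot: [[-0.244, 0.97, 0.005], [0.97, 0.244, -0.005], [-0.006, 0.003, -1.0]]
wrist_force: [0.5, -12.3, 11.6]
gripper_width: 0.4
grasp_force: 7.4
```

```bash
python3 - <<'E'
from h import *
im=imaging.grab_frame('scene')
cv2.imwrite('pics/k.png',cv2.resize(im[190:290,295:415],None,fx=5,fy=5,interpolation=2))
s=readout.get_state(); print(s['position'],s['wrist_force'])
E
```

```text
[558.40719775 169.11524568  92.25320616] [-0.26585139 -9.59262678 11.15958064]
```

View pics/k.png

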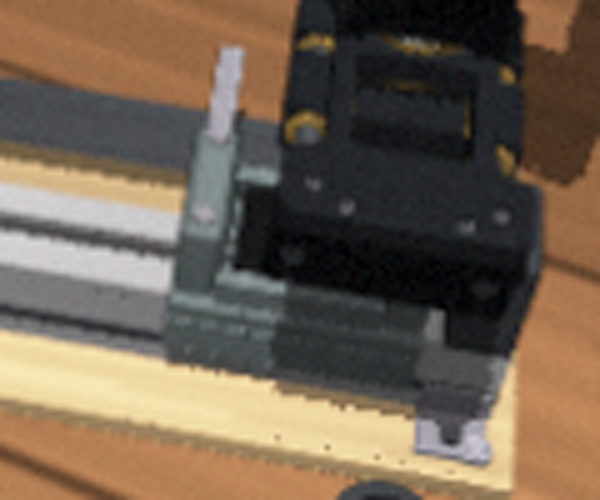

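>>> jog_arm(series=[0, -0.24, 0.97, 0, 0, 0, 0, 0, -0.24, 0.97, 0, 0, 0, 0, 0, 0, 0, 0, 0, 0, 0])

```text
time_s: 15.88
position: [558.4, 169.3, 92.3]
eef_rot: [[-0.245, 0.969, 0.005], [0.969, 0.245, -0.008], [-0.009, 0.003, -1.0]]
wrist_force: [0.3, -15.9, 11.6]
gripper_width: 0.5
grasp_force: 9.7
```

>>> jog_arm(series=[0, -0.24, 0.97, 0, 0, 0, 0, 0, -0.24, 0.97, 0, 0, 0, 0, 0, 0, 0, 0, 0, 0, 0])

```text
time_s: 16.25
position: [558.4, 169.4, 92.3]
eef_rot: [[-0.246, 0.969, 0.005], [0.969, 0.246, -0.011], [-0.012, 0.003, -1.0]]
wrist_force: [1.9, -21.8, 11.5]
gripper_width: 0.5
grasp_force: 12.3
```

```bash
python3 - <<'E'
from h import *
a=cv2.imread('pics/k.png'); b=imaging.grab_frame('scene')
b=cv2.resize(b[190:290,295:415],None,fx=5,fy=5,interpolation=2)
# motion of the stop's -y end between the two pictures (native px)
g=lambda i:cv2.cvtColor(i[130:370,150:235],6).astype(np.float32)
print(np.array(cv2.phaseCorrelate(g(a),g(b))[0])/5, np.array(cv2.phaseCorrelate(g(cv2.imread('pics/j.png')),g(a))[0])/5)
print(readout.get_state()['wrist_force'])
E
```

```text
[0.00780635 0.01112395] [0.0236027  0.01053556]
[  1.66822173 -21.80438235  12.77535872]
```

The force rose to 22 N with the tip stalled, and the stop no longer moves in the pictures, so it is home. I'll ease the push but keep a little of it on, let the button rise until it locks, then back off and lift.

>>> jog_arm(series=[0, 0.36, -1.46, 0, 0, 0, 0, 0, 0.36, -1.46, 0, 0, 0, 0, 0, 0, 0, 1.5, 0, 0, 0, 0, 0, 0, 1.5, 0, 0, 0, 0, 0, 0, 1.5, 0, 0, 0, 0, 0, 0, 1, 0, 0, 0, 0, 0, 0, 0, 0, 0, 0])

```text
time_s: 17.18
position: [558.3, 169.2, 96.2]
eef_rot: [[-0.244, 0.97, 0.004], [0.97, 0.244, -0.006], [-0.007, 0.003, -1.0]]
wrist_force: [2.6, -12.3, 2.4]
gripper_width: 0.2
grasp_force: 6.7
```

>>> jog_arm(series=[0, 0, 0, 1, 0, 0, 0, 0, 0.36, -1.46, 1, 0, 0, 0, 0, 0.48, -1.94, 1, 0, 0, 0, 0, 0.48, -1.94, 1, 0, 0, 0, 0, 0.48, -1.94, 2, 0, 0, 0, 0, 0.97, -3.88, 5, 0, 0, 0, 0, 0.5, -2, 10, 0, 0, 0, 0, 0, 0, 25, 0, 0, 0, 0, 0, 0, 40, 0, 0, 0, 0, 0, 0, 50, 0, 0, 0])

```text
time_s: 18.42
position: [558.5, 159.7, 232.9]
eef_rot: [[-0.242, 0.97, -0.002], [0.97, 0.242, -0.0], [0.0, -0.002, -1.0]]
wrist_force: [-0.0, -0.3, -0.2]
gripper_width: 0.5
grasp_force: 0.0
```

>>> jog_arm(series=[0, -10, -45, 20, 0, 0, 0, 0, -10, -45, 0, 0, 0, 0, 0, -10, -45, 0, 0, 0, 0, 0, -10, -45, 0, 0, 0, 0, 0, -10, -45, 0, 0, 0, 0, 0, -10, -45, 0, 0, 0, 0, 0, 0, 0, 0, 0, 0, 0, 0, 0, 0, 0, 0, 0, 0])

```text
time_s: 19.42
position: [499.1, -110.0, 252.3]
eef_rot: [[-0.241, 0.97, 0.0], [0.97, 0.241, 0.0], [0.0, 0.001, -1.0]]
wrist_force: [-0.2, 0.4, -0.4]
gripper_width: 0.5
grasp_force: 0.0
```

```bash
python3 - <<'E'
from h import *
ims=[]
for c in ['scene','top']:
    im=imaging.grab_frame(c); ims.append(im)
    for q in ['carriage_nose','button_top','end_stop_face','coupling']:
        print(c,q,[(np.round(d['xyz'],1).tolist(),round(d['confidence'],2)) for d in imaging.spot_point(c,q)[:2]])
s=readout.get_state(); print(s['position'],s['wrist_force'])
a=cv2.resize(ims[0][180:290,295:415],(600,550),interpolation=2)
cv2.imwrite('pics/l.png',a)
E
```

```text
scene carriage_nose [([548.0, 190.5, 79.2], 0.86)]
scene button_top [([558.8, 150.2, 81.5], 0.9)]
scene end_stop_face [([551.1, 193.2, 81.1], 0.67)]
scene coupling [([642.7, 210.8, 1.1], 0.87)]
top carriage_nose [([544.5, 193.8, 78.9], 0.87)]
top button_top [([561.7, 152.0, 83.6], 0.57)]
top end_stop_face [([548.1, 196.7, 79.9], 0.68)]
top coupling [([642.1, 215.9, -1.3], 0.74)]
[ 499.30188383 -109.81738951  251.81997988] [-0.74204166 -0.52510728 -0.20961228]
```

View pics/l.png

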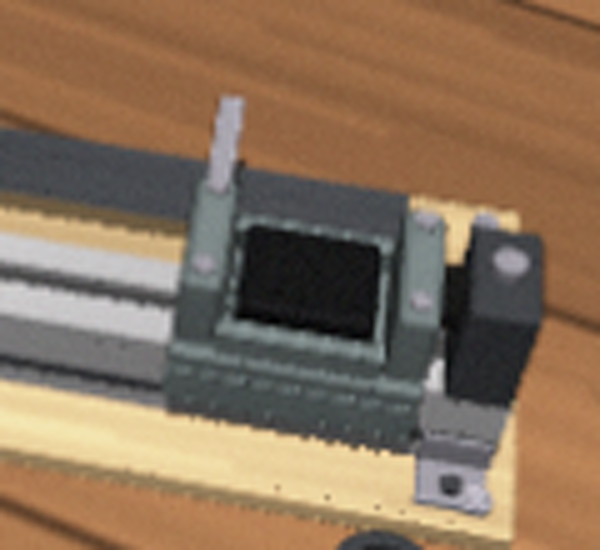

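The stop's nose at about (443,290) is against the bumper, the button is up at about (310,285), and the arm is clear.

```bash
python3 -c "
from station import order
print(order.finish_job())"
```

```text
the job is handed in; nothing more can be done
None
```

The length stop is fully home against the end stop and locked with its button up, the arm is clear, and the job is handed in; only the stop and its button were touched.

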